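# Heft the pump-head cases and rack the loaded ones

## Robot

A 6-joint arm with a two-finger parallel gripper is mounted at the origin on the work surface. World frame = base frame: x ahead of the robot, y to its left, z up, the work surface at z = 0. Lengths are in mm, angles in rad, forces in N, time in s.
With the tool pointing down it reaches from about 350 to 775 mm from the base axis. Payload 7.3 kg.
Tool frame: the origin (TCP) lies on the centre line of the jaws, within the pads' length; the fingertips stand 22 mm ahead of it and the grasp point (between the pads) lies 3 mm ahead of it; z points along the fingers, y is the direction in which the jaws open and shut (so a half turn about z gives the same grasp; the last joint's range is limited). The gripper opens to 92 mm and grips with 3 to 60 N. Pads are 19 mm wide; open, the fingers measure 130 mm over their backs; the gripper's body (75 mm by 190 mm) begins 47 mm behind the grasp point.
Start: joints at [-1.45, 0.342, 1.524, -0, 1.275, -0.146], TCP at [138.436, -506.437, 248.741] pointing down, gripper open.
Joint ranges: [-2.53, 2.53], [-0.77, 2.02], [0.04, 2.7], [-1, 4.14], [0.28, 2.66], [-3.11, 3.11]. Speed limits (rad/s): [2.57, 2.57, 3.14, 3.14, 3.14, 3.14].

## Interface

Orientations are given as [roll, pitch, yaw] about the fixed x, y, z axes, in that order (R = Rz(yaw) Ry(pitch) Rx(roll)).
In Python, from plant import get_obs, capture, bot, spot_in gives the robot as it stands.
- The arm moves only by the shell command python3 -m handwheel 'ROWS' [OPENING]. ROWS is JSON, a list of rows, each a list of 2 entries, a list of its own where there are three numbers: the shift along the world's x, y, z in mm, then the turn, a rotation vector about the world's x, y, z in rad. In form: [[[x, y, z], [wx, wy, wz]], ...]. A call has 1 to 12 rows; each row shifts and turns the commanded pose from where the row before left it; what a row does not reach is not made up. A row lasts 1/8 s, in which the tool goes at most 62.5 mm and 10.7 degrees, less where a joint would pass 70% of its speed; a pose out of reach is approached as far as the arm can. A call is refused whole if a number of a shift passes 62.5 or a number of a turn 0.188, either way. A call with a gripper value outside its range is refused whole. OPENING is the closure, from 0 (fully open) to 1 (shut), set as the call begins (- or left out, the last holds). The fingers move at their own pace and stop on an object; the grip force is fixed at half the most. Time passes only in rows, so rows that do not move let the fingers close. It gives the time, the measured TCP pose, the force and the opening at its end, in the units of the state.
- get_obs(): the state, without advancing time (a new reading comes with each control period).
- capture(name): name is "scene" or "top"; returns a dict with "img" (420x560x3 uint8, red, green, blue), "fx", "fy", "cx", "cy" (pixels), "cam_to_world" (4x4, takes a point from camera to world coordinates). Camera axes: x right, y up, looking along -z (the intrinsics and any distortion apply to the point x, -y, -z); pixel columns grow to the right and rows downward; lengths in mm; the calibration is good to about 2 mm. A picture is of the moment at which its call begins. There is no depth.
- bot.close_job(): hands the job in, once; it reports no verdict.
Trained networks look in the newest picture that a camera, given by its name, has taken for a name from the list of things; names that differ only in an ending like _2 or _b are one class to them, and where a whole thing is asked for, a point or a joint stands for the part that bears it (a point fixed in the world has none). Each returns a list of dicts, best first, with "score" (0 to 1); they miss things now and then, are a little off and sometimes report something else, mostly with a low value. They report only what shows in the picture. A call takes as long as a camera call. They do not tell look-alikes from the thing itself.
- spot_in(thing, camera): "xyz" ([x, y, z] in mm, in the coordinates of the camera as it stood for that picture, good to about 4 mm: the middle of the surface that is visible of it).
The state is a dict: "time": time; "joint_positions": joint angles; "dq": joint speeds; "tau": joint torques, N m; "tool_pos": TCP position; "tcp_rot": TCP orientation; "contact_force": force on the tool from outside, world axes, zero at the start; "moment": the same for the moment, N m; "grip_width": finger opening in mm.
Only numpy, scipy, OpenCV 4.12 (cv2) and the standard library are available. Lean on these libraries where they do the work, as an engineer would, in place of code of your own. Each camera call takes 0.05 s, during which the arm holds its last target. There are 200 camera calls.

## Task

Three identical closed cases lie on the bench mat, and one or two of them hold a heavy spare pump head; raise one end of a case slightly, its other end staying on the mat, to feel from its weight whether it is loaded. Lay each loaded case gently, lid up, on a ledge of the slanted rack, one to a ledge, flat on the slope and close behind the lip; leave the empty ones lying where they are on the mat. Do not disturb the bottle, the vial tray or the spanner.

Things in the scene. Friction and masses are not known exactly. Their poses are not given: they have to be found in the camera images.
- mat: dark rubber bench mat, 270 x 470 mm, 3 mm thick, fixed on the bench; the three cases lie on it. Origin: centre of its underside, on the bench top (z = 0).
- case_1: one of three identical closed grey plastic cases, 170 mm long (y axis), 64 wide (x), 50 high (z, lid up). Origin: centre of its underside, 3 mm above the bench as it lies. It balances at mid-length. With a steel pump head inside it weighs 0.55 to 0.75 kg in all, empty 0.12 to 0.17 kg; one or two of the three are loaded and nothing outside shows which.
- case_2: one of three identical closed grey plastic cases, 170 mm long (y axis), 64 wide (x), 50 high (z, lid up). Origin: centre of its underside, 3 mm above the bench as it lies. It balances at mid-length. With a steel pump head inside it weighs 0.55 to 0.75 kg in all, empty 0.12 to 0.17 kg; one or two of the three are loaded and nothing outside shows which.
- case_3: one of three identical closed grey plastic cases, 170 mm long (y axis), 64 wide (x), 50 high (z, lid up). Origin: centre of its underside, 3 mm above the bench as it lies. It balances at mid-length. With a steel pump head inside it weighs 0.55 to 0.75 kg in all, empty 0.12 to 0.17 kg; one or two of the three are loaded and nothing outside shows which.
- case_1_end_a (a point): middle of the bottom edge of the +y end of case_1 (85 mm from its origin)
- case_1_end_b (a point): middle of the bottom edge of the -y end of case_1 (85 mm from its origin)
- case_2_end_a (a point): middle of the bottom edge of the +y end of case_2 (85 mm from its origin)
- case_2_end_b (a point): middle of the bottom edge of the -y end of case_2 (85 mm from its origin)
- case_3_end_a (a point): middle of the bottom edge of the +y end of case_3 (85 mm from its origin)
- case_3_end_b (a point): middle of the bottom edge of the -y end of case_3 (85 mm from its origin)
- rack: white sheet-steel slanted rack fixed on the bench, 230 mm wide (its y axis), about 165 mm deep (x axis) and about 140 mm high, with two ledges, one above the other on one slope, both empty at first. It rises away from the robot (along its +x). Origin: on the bench top under it.
- ledge_low: lower ledge of the rack: a flat shelf 230 mm long (y axis) sloping up at 30 degrees along its +x axis, with a 14 mm high, 3 mm thick lip along its lower side; z axis square to the sloping surface. Origin: mid-length, in the corner where surface and lip meet, 36 mm above the bench. Surface from x = 0 to 101 mm (then the upper lip). A case lying against the lip has its origin at x = 32 mm, z = 0.
- ledge_high: upper ledge of the rack, made like the lower one and 104 mm further up the same slope; its surface runs from x = 0 to x = 82 mm and ends open. Same axes; origin likewise, 88 mm above the bench.
- bottle: bystander: amber glass bottle, 72 mm across and 165 mm high, standing on the far side of the work; origin at the centre of its underside
- vial_tray: bystander: white open tray of sample vials, 60 x 150 mm, 46 mm high, standing just behind the rack (on its +x side); origin at the centre of its underside
- spanner: bystander: steel spanner 150 mm long and under 15 mm high, lying on the bench in front of the rack
There are look-alikes about, which are no part of the job. What is shaped like the case_3 but blue is not meant.

How it is judged:
By the outcome, as a careful person would: the job done as asked, in the order asked, and still so for the second after the job is handed in, with the robot touching nothing.
It also fails if it takes over 72 s, if anything falls off the work surface, if the arm or the gripper's body presses on something with over 40 N, if the wrist force passes 120 N, or if a joint passes its speed limit or range.

## Working session

There is one attempt and no reset: what is moved stays moved. The work goes in short steps, Python scripts to look and compute and a shell command to move; the robot and the scene stay as the last step left them, time stands still between calls to the robot, and variables do not carry over. Pictures are saved under pics/ and viewed, about 8 in all and at most 12, crops included, and the job is handed in when it is done.

```bash
ls; mkdir -p pics
cat > h.py <<'E'
import numpy as np, cv2
from plant import get_obs, capture, bot, spot_in
def shot(cam,fn):
    c=capture(cam); cv2.imwrite('pics/'+fn,c['img'][:,:,::-1]); return c
def w(c,p): return (np.array(c['cam_to_world'])@np.r_[p,1])[:3]
def px(c,P):
    q=np.linalg.inv(np.array(c['cam_to_world']))@np.r_[P,1]
    return c['cx']+c['fx']*q[0]/-q[2], c['cy']+c['fy']*(-q[1])/-q[2]
def ray(c,u,v,z):
    T=np.array(c['cam_to_world']); d=T[:3,:3]@np.array([(u-c['cx'])/c['fx'],-(v-c['cy'])/c['fy'],-1])
    return T[:3,3]+d*(z-T[2,3])/d[2]
E
python3 - <<'E'
from h import *
np.set_printoptions(precision=1,suppress=True)
for cam in('scene','top'):
    c=shot(cam,cam+'0.png'); print(cam,[k for k in c],np.array(c['cam_to_world']).round(2).tolist(),c['fx'])
    for t in('mat','case_1','rack','ledge_low','ledge_high','bottle','vial_tray','spanner'):
        print(t,[(w(c,d['xyz']),np.round(px(c,w(c,d['xyz']))),d['score']) for d in spot_in(t,cam)])
print(get_obs())
E
```

```text
pics
scene ['img', 'fx', 'fy', 'cx', 'cy', 'cam_to_world'] [[0.01, -0.52, 0.85, 1743.6], [1.0, 0.02, 0.0, 110.88], [-0.02, 0.85, 0.52, 789.12], [0.0, 0.0, 0.0, 1.0]] 457.1736753218536
mat [(array([584.6, 211. ,   6.9]), array([314., 230.]), 0.94)]
case_1 [(array([488.8, 331.9,  46.8]), array([350., 202.]), 0.98), (array([621.7, 602.9,  47.7]), array([449., 223.]), 0.82), (array([512.1, 104.7,  44.8]), array([279., 207.]), 0.78), (array([671.1, 230.4,  49.4]), array([324., 234.]), 0.57)]
rack [(array([ 657.6, -213.5,   44.6]), array([169., 236.]), 0.85)]
ledge_low [(array([ 521.3, -150.3,   42.3]), array([198., 211.]), 0.46)]
ledge_high [(array([ 608.5, -210.4,   97.9]), array([171., 211.]), 0.88)]
bottle [(array([804.8,   1.8,  91.1]), array([239., 252.]), 0.8)]
vial_tray [(array([ 736.9, -215. ,   20.3]), array([164., 259.]), 0.8)]
spanner [(array([ 407.1, -177.1,    6.9]), array([196., 203.]), 0.69)]
top ['img', 'fx', 'fy', 'cx', 'cy', 'cam_to_world'] [[0.02, 0.99, -0.16, 439.31], [-1.0, 0.01, -0.01, 91.41], [-0.01, 0.16, 0.99, 1241.98], [0.0, 0.0, 0.0, 1.0]] 423.17280632409177
mat
[... 641 characters left out ...]
rray([ 729. , -222.2,   18.5]), array([394., 179.]), 0.54), (array([464.5, 331.5,  55.5]), array([201., 266.]), 0.2)]
bottle [(array([768.9,  -2.1, 114.4]), array([322., 156.]), 0.57)]
vial_tray [(array([ 728.7, -221.2,   21.7]), array([394., 179.]), 0.78)]
spanner [(array([ 426.4, -176.5,    3.8]), array([380., 283.]), 0.68)]
{'time': 0.9, 'joint_positions': array([-1.4,  0.3,  1.5,  0. ,  1.3, -0.1]), 'dq': array([-0.,  0.,  0., -0., -0., -0.]), 'tau': array([  0. , -43.1, -24.4,   0.1,   0. ,   0. ]), 'tool_pos': array([ 138.4, -506.4,  248.8]), 'tcp_rot': array([3.1, 0. , 0.3]), 'contact_force': array([-0. , -0.8,  0.6]), 'moment': array([-0., -0., -0.]), 'grip_width': 92.00322178109352}
```

```bash
python3 -c "
import cv2,numpy as np
a=cv2.imread('pics/top0.png');cv2.imwrite('pics/top0b.png',cv2.resize(a,(800,600)))"
```

```text
(no output)
```

View pics/top0b.png

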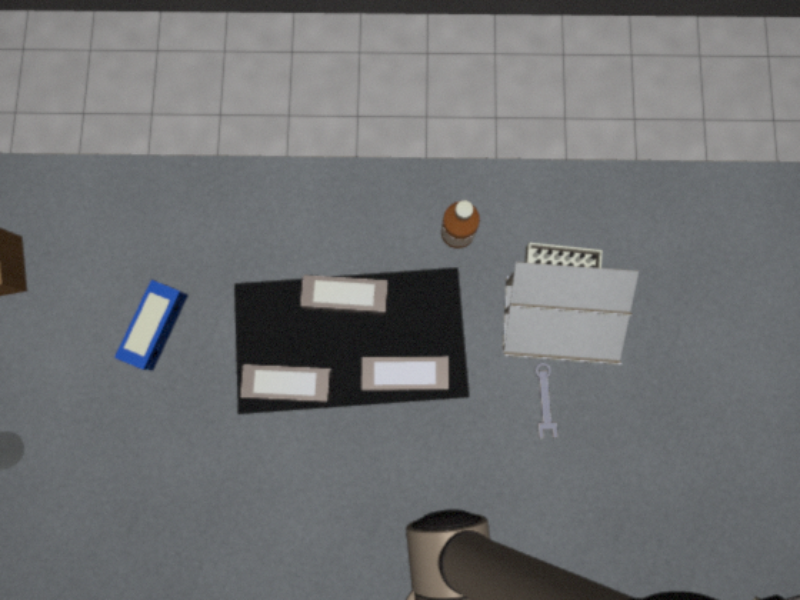

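View pics/scene0.png

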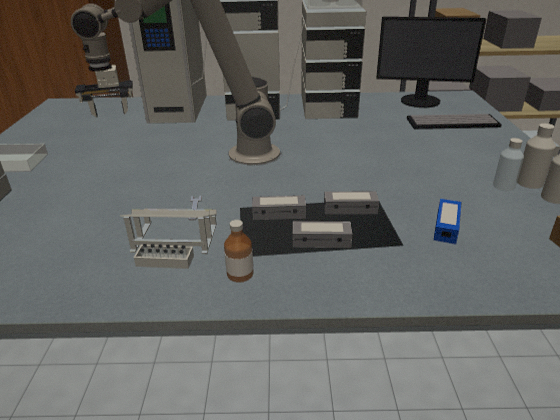

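The pictures show three grey cases on the mat, with top-view centres (in 800x600) at (344,294), (285,383) and (405,373). The blue look-alike lies off the mat at (150,325) and is excluded. The rack is at (570,313), the spanner at (545,400), the bottle at (460,225), and the vial tray is behind the rack. Next I measure the cases and the rack more precisely.

Run:
```python
from h import *
np.set_printoptions(precision=2,suppress=True)
c=capture('top'); im=c['img']; hsv=cv2.cvtColor(im,cv2.COLOR_RGB2HSV)
# cases: bright pixels inside mat region
V=hsv[...,2]
for n,(u,v) in dict(A=(241,205),B=(200,267),C=(283,260)).items():
    x0,y0=u-45,v-25; sub=V[y0:v+25,x0:u+45]
    m=(sub>75).astype(np.uint8)
    k,l,st,_=cv2.connectedComponentsWithStats(m); b=l[25,45]
    cnt=cv2.findContours((l==b).astype(np.uint8),cv2.RETR_EXTERNAL,cv2.CHAIN_APPROX_NONE)[0]
    cnt=max(cnt,key=len)
    P=np.array([ray(c,p[0][0]+x0,p[0][1]+y0,53)[:2] for p in cnt],np.float32)
    r=cv2.minAreaRect(P); print(n,st[b],r, 'box',cv2.boxPoints(r).tolist())
t=cv2.resize(im[175:265,340:460],None,fx=6.5,fy=6.5,interpolation=cv2.INTER_CUBIC)
cv2.imwrite('pics/rack.png',t[:,:,::-1])
t=cv2.resize(im[180:290,160:325],None,fx=4.8,fy=4.8,interpolation=cv2.INTER_CUBIC)
cv2.imwrite('pics/cases.png',t[:,:,::-1])
```

```text
A [   0    0   90   39 2503] ((656.6497192382812, 227.30958557128906), (110.36103820800781, 256.4625549316406), 0.7743353843688965) box [[599.7412719726562, 354.783447265625], [603.2072143554688, 98.34428405761719], [713.5581665039062, 99.83572387695312], [710.0922241210938, 356.27490234375]]
B [  13   13   64   26 1451] ((459.989990234375, 335.1361389160156), (173.14149475097656, 65.2085189819336), 88.15100860595703) box [[424.6094665527344, 249.6624755859375], [489.7840270996094, 247.5584716796875], [495.3705139160156, 420.60980224609375], [430.1959533691406, 422.71380615234375]]
C [  15   14   61   24 1408] ((483.5556335449219, 102.11185455322266), (63.766483306884766, 168.18515014648438), 0.8728091716766357) box [[450.3951110839844, 185.70899963378906], [452.9570617675781, 17.543365478515625], [516.7161865234375, 18.51470947265625], [514.1541748046875, 186.6803436279297]]
```

View pics/rack.png

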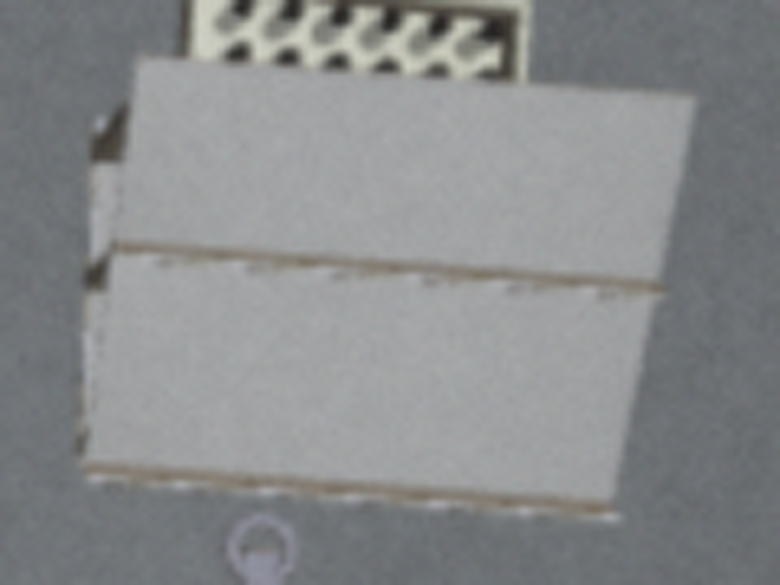

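View pics/cases.png

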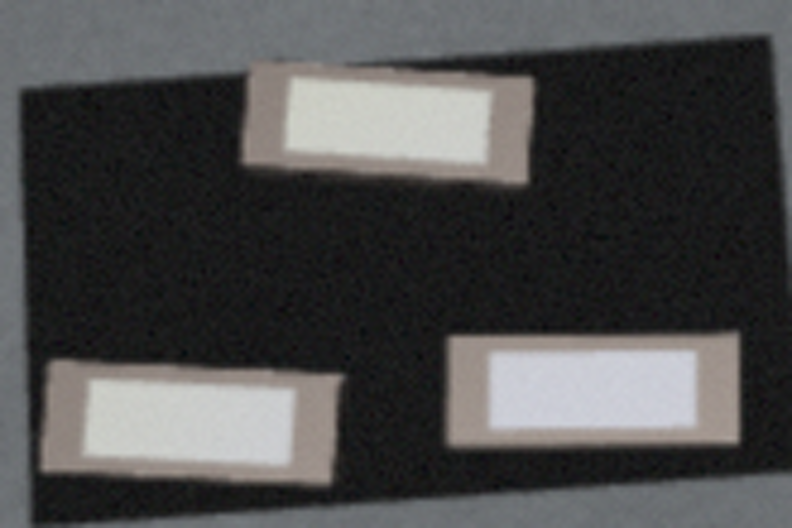

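Top crop: three grey cases are confirmed on the mat. The upper one has corners (248,65), (534,78), (528,186), (241,165). The rack plate's corners are (137,58), (697,97), (612,507), (85,465). Now I fit poses to these.

```bash
cat > fit.py <<'E'
from h import *
from scipy.optimize import least_squares
np.set_printoptions(precision=3,suppress=True)
c=capture('top')
def un(pts,s,ox,oy): return [((u+.5)/s-.5+ox,(v+.5)/s-.5+oy) for u,v in pts]
def fit(model,pix,g):
    def f(p):
        C,S=np.cos(p[2]),np.sin(p[2])
        return np.ravel([np.array(px(c,[p[0]+C*m[0]-S*m[1],p[1]+S*m[0]+C*m[1],m[2]]))-q for m,q in zip(model,pix)])
    r=least_squares(f,g,x_scale=[10,10,.1]); return r.x, np.abs(r.fun).max()
top=[(32,85,53),(32,-85,53),(-32,-85,53),(-32,85,53)]
for n,P,g in (('A',[(248,65),(534,78),(528,186),(241,165)],(640,225,0)),('B',[(50,361),(342,374),(332,485),(41,472)],(460,335,0)),('C',[(447,335),(739,333),(740,445),(446,447)],(484,102,0))):
    print(n,*fit(top,un(P,4.8,160,180),g))
th=np.pi/6
def L(x,y,z): return (x*np.cos(th)-z*np.sin(th), y, 36+x*np.sin(th)+z*np.cos(th))
# p = ledge_low origin (x,y), yaw
M=[L(186,115,0),L(186,-115,0),L(102.5,115,14),L(102.5,-115,14),L(-1.5,115,14),L(-1.5,-115,14)]
P=[(137,58),(697,97),(112,246),(663,290),(85,465),(613,507)]
p,e=fit(M,un(P,6.5,340,175),(515,-205,0)); print('rack',p,e)
def R(p,x,y,z):
    a=L(x,y,z);C,S=np.cos(p[2]),np.sin(p[2]); return [p[0]+C*a[0]-S*a[1],p[1]+S*a[0]+C*a[1],a[2]]
print('low',R(p,32,0,0),'high',R(p,136,0,0),'surf mid',R(p,50,0,0))
E
python3 fit.py; python3 -c "
from plant import get_obs;print(get_obs()['tcp_rot'])"
```

```text
A [638.028 226.084  -0.044] 0.6760798230873775
B [460.047 334.827  -0.03 ] 0.29845222257614523
C [482.59  101.696   0.021] 0.16058399913487165
rack [ 525.046 -207.673   -0.066] 1.524080305929914
low [np.float64(552.6987989628931), np.float64(-209.4935103042422), np.float64(52.0)] high [np.float64(642.570859075324), np.float64(-215.41067272787083), np.float64(103.99999999999999)] surf mid [np.float64(568.2535785977369), np.float64(-210.5176345698702), np.float64(61.0)]
[3.14145661e+00 3.71043308e-05 2.66779680e-01]
```

```bash
python3 -m handwheel '[[[32,44,0],[0,0,0.1]],[[32,44,0],[0,0,0.1]],[[32,44,0],[0,0,0.1]],[[32,44,0],[0,0,0.1]],[[32,44,0],[0,0,0.1]],[[32,44,0],[0,0,0.1]],[[32,44,0],[0,0,0.1]]]' 0; python3 -m handwheel '[[[17,52,-10],[0,0,0.09]],[[17,52,-10],[0,0,0.09]],[[17,52,-15],[0,0,0.09]],[[17,52,-15],[0,0,0.09]],[[17,52,-15],[0,0,0.09]],[[17,52,-15],[0,0,0.09]],[[17,52,-15],[0,0,0.09]],[[0,0,0],[0,0,0]]]'
```

```text
time: 1.88
tool_pos: [363.3, -197.0, 249.0]
tcp_rot: [3.141, 0.0, 0.97]
contact_force: [0.7, 0.0, 0.4]
grip_width: 91.8
time: 2.88
tool_pos: [481.4, 168.6, 152.4]
tcp_rot: [-3.14, -0.0, 1.602]
contact_force: [-0.8, 0.2, 0.4]
grip_width: 91.8
```

```bash
python3 -m handwheel '[[[0,-5,-35],[0,0,-0.01]],[[0,0,-35],[0,0,0]],[[0,0,-25],[0,0,0]],[[0,0,-14],[0,0,0]],[[0,0,0],[0,0,0]]]'; python3 -m handwheel '[[[0,0,0],[0,0,0]],[[0,0,0],[0,0,0]],[[0,0,0],[0,0,0]],[[0,0,0],[0,0,0]]]' 1
```

```text
time: 3.5
tool_pos: [481.2, 160.0, 44.4]
tcp_rot: [-3.14, 0.0, 1.586]
contact_force: [0.5, -0.2, -0.1]
grip_width: 91.8
time: 4.0
tool_pos: [481.7, 160.7, 45.3]
tcp_rot: [3.141, -0.0, 1.587]
contact_force: [-0.8, 0.3, 4.5]
grip_width: 63.9
```

```bash
python3 -m handwheel '[[[0,-0.7,2.5],[0.0175,0,0]],[[0,-0.7,2.5],[0.0175,0,0]],[[0,-0.7,2.5],[0.0175,0,0]],[[0,-0.7,2.5],[0.0175,0,0]],[[0,0,0],[0,0,0]],[[0,0,0],[0,0,0]]]'
python3 - <<'E'
from h import *
np.set_printoptions(precision=2,suppress=True)
for i in range(6):
    capture('top');o=get_obs(); print(o['contact_force'],o['moment'],o['tool_pos'])
c=shot('scene','s1.png')
cv2.imwrite('pics/s1c.png',cv2.resize(c['img'][150:270,150:400],None,fx=3.2,fy=3.2)[:,:,::-1])
E
```

```text
time: 4.75
tool_pos: [481.5, 157.6, 54.7]
tcp_rot: [3.14, -0.07, 1.587]
contact_force: [1.7, -1.2, 0.8]
grip_width: 64.0
[ 0.28 -1.08  0.87] [-0.5  -0.31  0.1 ] [481.48 157.6   54.69]
[ 0.4  -1.68  1.28] [-0.56 -0.29  0.12] [481.44 157.65  54.67]
[ 1.32 -1.33  1.45] [-0.55 -0.27  0.16] [481.39 157.69  54.62]
[ 0.65 -2.14  1.63] [-0.53 -0.27  0.1 ] [481.39 157.71  54.65]
[ 1.54 -0.92  1.39] [-0.56 -0.27  0.16] [481.39 157.73  54.66]
[ 1.1  -1.85 -0.12] [-0.59 -0.29  0.08] [481.38 157.76  54.66]
```

View pics/s1c.png

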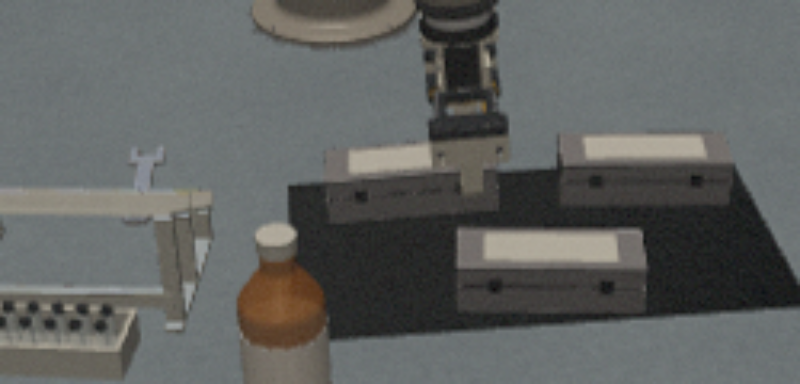

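```bash
cat > rd.py <<'E'
from h import *
np.set_printoptions(precision=2,suppress=True)
F=[];M=[]
for i in range(8): capture('top');o=get_obs();F.append(o['contact_force']);M.append(o['moment'])
print('F',np.mean(F,0),'+-',np.std(F,0)/2.8,'M',np.mean(M,0),o['tool_pos'],o['tcp_rot'])
E
python3 -m handwheel '[[[0,0,1],[0,0,0]],[[0,0,1],[0,0,0]],[[0,0,0],[0,0,0]]]';python3 rd.py;  python3 -m handwheel '[[[0,0,1],[0,0,0]],[[0,0,1],[0,0,0]],[[0,0,0],[0,0,0]]]';python3 rd.py
```

```text
time: 5.48
tool_pos: [481.2, 157.9, 56.6]
tcp_rot: [3.141, -0.07, 1.587]
contact_force: [-0.6, 0.6, -2.1]
grip_width: 63.6
F [ 0.2  -0.09 -1.33] +- [0.11 0.17 0.12] M [-0.01 -0.12 -0.02] [481.42 157.76  56.73] [ 3.14 -0.07  1.59]
time: 6.25
tool_pos: [481.5, 157.8, 58.8]
tcp_rot: [3.14, -0.07, 1.587]
contact_force: [-0.5, -0.4, -2.4]
grip_width: 63.8
F [-0.05  0.01 -0.95] +- [0.12 0.23 0.14] M [ 0.01 -0.11 -0.  ] [481.42 157.75  58.72] [ 3.14 -0.07  1.59]
```

Case C (nearest the rack) is empty: about 1.1 N, where a loaded one would give at least 3 N. I lower it back, release it and go on to B.

```bash
python3 -m handwheel '[[[0,0.7,-4],[-0.0175,0,0]],[[0,0.7,-4],[-0.0175,0,0]],[[0,0.7,-3],[-0.0175,0,0]],[[0,0.7,-2],[-0.0175,0,0]],[[0,0,-0.5],[0,0,0]],[[0,0,0],[0,0,0]]]'; python3 -m handwheel '[[[0,0,0],[0,0,0]],[[0,0,0],[0,0,0]],[[0,0,0],[0,0,0]],[[0,0,20],[0,0,0]],[[0,0,40],[0,0,0]],[[0,30,20],[0,0,0]]]' 0; python3 rd.py
```

```text
time: 7.4
tool_pos: [481.5, 160.7, 45.3]
tcp_rot: [3.141, -0.0, 1.587]
contact_force: [-0.6, 0.5, 0.1]
grip_width: 64.0
time: 8.15
tool_pos: [482.4, 189.8, 127.1]
tcp_rot: [3.139, -0.0, 1.584]
contact_force: [1.3, -0.4, -1.0]
grip_width: 92.0
F [ 0.16  0.15 -0.03] +- [0.23 0.35 0.35] M [-0.03 -0.11  0.01] [480.9  189.81 124.26] [-3.14  0.    1.59]
```

```bash
python3 -m handwheel '[[[-11,42,0],[0,0,-0.023]],[[-12,43,-10],[0,0,-0.023]],[[0,0,-35],[0,0,0]],[[0,0,-25],[0,0,0]],[[0,0,-10],[0,0,0]],[[0,0,0],[0,0,0]]]'; python3 -m handwheel '[[[0,0,0],[0,0,0]],[[0,0,0],[0,0,0]],[[0,0,0],[0,0,0]],[[0,0,0],[0,0,0]]]' 1;  python3 -m handwheel '[[[0,0.7,3],[-0.0175,0,0]],[[0,0.7,3],[-0.0175,0,0]],[[0,0.7,3],[-0.0175,0,0]],[[0,0.7,2],[-0.0175,0,0]],[[0,0,0],[0,0,0]],[[0,0,0],[0,0,0]]]'; python3 rd.py
```

```text
time: 9.3
tool_pos: [458.3, 275.1, 44.7]
tcp_rot: [-3.14, 0.001, 1.54]
contact_force: [0.4, -0.6, 0.4]
grip_width: 91.9
time: 9.8
tool_pos: [458.8, 275.6, 45.8]
tcp_rot: [3.141, -0.0, 1.541]
contact_force: [-1.1, -0.0, 3.0]
grip_width: 63.5
time: 10.55
tool_pos: [458.0, 278.4, 56.0]
tcp_rot: [3.14, 0.07, 1.541]
contact_force: [-1.2, 2.1, -5.1]
grip_width: 64.0
F [-0.83  1.02 -5.45] +- [0.23 0.19 0.11] M [0.07 0.08 0.12] [458.22 278.21  56.13] [3.14 0.07 1.54]
```

B is loaded (about 5.5 N). I lower it and weigh A.

```bash
python3 -m handwheel '[[[0,-0.7,-3],[0.0175,0,0]],[[0,-0.7,-3],[0.0175,0,0]],[[0,-0.7,-3],[0.0175,0,0]],[[0,-0.7,-1.5],[0.0175,0,0]],[[0,0,-0.5],[0,0,0]],[[0,0,0],[0,0,0]]]'; python3 -m handwheel '[[[0,0,0],[0,0,0]],[[0,0,0],[0,0,0]],[[0,0,0],[0,0,0]],[[0,0,20],[0,0,0]],[[0,0,40],[0,0,0]],[[50,0,20],[0,0,0]],[[55,3,0],[0,0,-0.01]],[[55,4,0],[0,0,-0.01]],[[23,3,-20],[0,0,0]],[[0,0,-30],[0,0,0]],[[0,0,0],[0,0,0]]]' 0; python3 rd.py
```

```text
time: 11.7
tool_pos: [458.5, 275.3, 45.8]
tcp_rot: [3.141, 0.0, 1.541]
contact_force: [-2.4, -5.4, 4.6]
grip_width: 63.8
time: 13.08
tool_pos: [639.8, 285.0, 72.0]
tcp_rot: [-3.136, 0.002, 1.521]
contact_force: [-0.3, 0.9, -0.7]
grip_width: 91.9
F [-0.01 -0.04  0.42] +- [0.12 0.22 0.13] M [-0.02 -0.11  0.  ] [641.76 285.79  76.52] [ 3.14 -0.    1.52]
```

```bash
python3 -m handwheel '[[[0,0,-20],[0,0,0]],[[0,0,-11],[0,0,0]],[[0,0,0],[0,0,0]],[[0,0,0],[0,0,0]]]'; python3 -m handwheel '[[[0,0,0],[0,0,0]],[[0,0,0],[0,0,0]],[[0,0,0],[0,0,0]],[[0,0,0],[0,0,0]]]' 1;  python3 -m handwheel '[[[0,-0.7,3],[0.0175,0,0]],[[0,-0.7,3],[0.0175,0,0]],[[0,-0.7,3],[0.0175,0,0]],[[0,-0.7,2],[0.0175,0,0]],[[0,0,0],[0,0,0]],[[0,0,0],[0,0,0]]]'; python3 rd.py
```

```text
time: 13.98
tool_pos: [641.6, 285.6, 44.1]
tcp_rot: [3.142, -0.0, 1.521]
contact_force: [-0.9, 0.1, 0.3]
grip_width: 91.9
time: 14.48
tool_pos: [641.7, 285.6, 44.5]
tcp_rot: [3.141, -0.0, 1.521]
contact_force: [0.1, 0.8, 1.9]
grip_width: 64.2
time: 15.22
tool_pos: [641.4, 282.7, 55.2]
tcp_rot: [-3.138, -0.07, 1.521]
contact_force: [0.4, -0.1, -1.7]
grip_width: 64.2
F [-0.16 -0.02 -1.53] +- [0.12 0.15 0.22] M [-0.01 -0.11  0.01] [641.37 282.85  55.16] [-3.14 -0.07  1.52]
```

A is empty too (about 1.5 N with no moment, against at least 3.2 N if loaded). Only B is loaded. I lower A and re-measure B.

```bash
python3 -m handwheel '[[[0,0.7,-3],[-0.0175,0,0]],[[0,0.7,-3],[-0.0175,0,0]],[[0,0.7,-3],[-0.0175,0,0]],[[0,0.7,-1.5],[-0.0175,0,0]],[[0,0,-0.5],[0,0,0]],[[0,0,0],[0,0,0]]]'; python3 -m handwheel '[[[0,0,0],[0,0,0]],[[0,0,0],[0,0,0]],[[0,0,0],[0,0,0]],[[0,0,20],[0,0,0]],[[0,0,40],[0,0,0]],[[0,0,40],[0,0,0]],[[0,0,0],[0,0,0]]]' 0
python3 - <<'E'
from h import *
c=shot('top','t2.png'); V=cv2.cvtColor(c['img'],cv2.COLOR_RGB2HSV)[...,2]
for n,(u,v) in dict(B=(200,267),C=(283,260)).items():
    x0,y0=u-45,v-25; m=(V[y0:v+25,x0:u+45]>75).astype(np.uint8)
    k,l,st,_=cv2.connectedComponentsWithStats(m); b=l[25,45]
    cnt=max(cv2.findContours((l==b).astype(np.uint8),cv2.RETR_EXTERNAL,cv2.CHAIN_APPROX_NONE)[0],key=len)
    P=np.array([ray(c,p[0][0]+x0,p[0][1]+y0,53)[:2] for p in cnt],np.float32)
    print(n,cv2.minAreaRect(P))
o=get_obs();print(o['tool_pos'],o['joint_positions'])
E
```

```text
time: 16.38
tool_pos: [641.5, 286.0, 44.6]
tcp_rot: [3.141, -0.001, 1.521]
contact_force: [-0.8, 1.0, 1.7]
grip_width: 63.6
time: 17.25
tool_pos: [643.7, 286.3, 150.5]
tcp_rot: [3.132, -0.004, 1.521]
contact_force: [-0.6, 0.0, -0.7]
grip_width: 91.9
B ((463.8443298339844, 342.90985107421875), (135.64865112304688, 239.03907775878906), 0.8923261761665344)
C ((480.7811279296875, 102.09754943847656), (63.78400802612305, 168.1547393798828), 0.8498755097389221)
[642.48696182 285.91030912 147.66012044] [ 3.09843849e-01  7.50837213e-01  1.09899740e+00 -1.77688527e-05
  1.28634033e+00  3.59888427e-01]
```

```bash
python3 -m handwheel '[[[-60,16,0],[0,0,0.01]],[[-60,16,-10],[0,0,0.01]],[[-50,13,-20],[0,0,0]],[[-12.5,4,-30],[0,0,0]],[[0,0,-30],[0,0,0]],[[0,0,-12],[0,0,0]],[[0,0,0],[0,0,0]],[[0,0,0],[0,0,0]]]';python3 -m handwheel '[[[0,0,0],[0,0,0]],[[0,0,0],[0,0,0]],[[0,0,0],[0,0,0]],[[0,0,0],[0,0,0]]]' 1;python3 -m handwheel '[[[0,0,20],[0,0,0]],[[0,0,40],[0,0,0]],[[0,0,40],[0,0,0]],[[0,0,40],[0,0,0]],[[0,0,0],[0,0,0]],[[0,0,0],[0,0,0]]]';python3 rd.py
```

```text
time: 18.3
tool_pos: [460.1, 334.6, 43.2]
tcp_rot: [3.14, -0.001, 1.54]
contact_force: [0.1, -0.1, 0.2]
grip_width: 91.5
time: 18.8
tool_pos: [459.8, 334.6, 42.6]
tcp_rot: [3.14, -0.0, 1.541]
contact_force: [1.3, -0.4, 1.4]
grip_width: 63.6
time: 19.55
tool_pos: [458.0, 333.8, 179.7]
tcp_rot: [-3.138, 0.002, 1.541]
contact_force: [-0.9, 0.2, -8.0]
grip_width: 64.0
F [ 0.1   0.33 -7.27] +- [0.16 0.25 0.15] M [-0.02 -0.11 -0.  ] [459.18 334.4  181.71] [-3.14  0.    1.54]
```

B weighs 7.3 N and hangs level. Now the residuals of the rack fit, cross-checked with the scene camera.

```bash
cat >> fit.py <<'E'
print('---')
def prj(cc,p,m):
    C,S=np.cos(p[2]),np.sin(p[2]); return np.array(px(cc,[p[0]+C*m[0]-S*m[1],p[1]+S*m[0]+C*m[1],m[2]]))
q=np.array(un(P,6.5,340,175))
print((np.array([prj(c,p,m) for m in M])-q).round(2).tolist())
print(fit(M[2:],q[2:],p))
im=cv2.imread('pics/top0.png'); z=cv2.resize(im[175:265,340:460],None,fx=6.5,fy=6.5,interpolation=cv2.INTER_CUBIC)
for m in M:
    u,v=prj(c,p,m); cv2.circle(z,(int((u-340+.5)*6.5),int((v-175+.5)*6.5)),3,(0,0,255),-1)
s=capture('scene'); im=cv2.imread('pics/scene0.png'); y=cv2.resize(im[195:275,110:230],None,fx=6,fy=6,interpolation=cv2.INTER_CUBIC)
for m in M:
    u,v=prj(s,p,m); cv2.circle(y,(int((u-110+.5)*6),int((v-195+.5)*6)),3,(0,0,255),-1)
o=np.zeros((600,800,3),np.uint8); zz=cv2.resize(z,(400,300)); yy=y[:, :]
o[:300,:400]=zz; o=y; cv2.imwrite('pics/chk.png',o)
E
python3 fit.py
```

```text
A [638.028 226.084  -0.044] 0.6760798230873775
B [460.047 334.827  -0.03 ] 0.29845222257614523
C [482.59  101.696   0.021] 0.16058399913487165
rack [ 525.046 -207.673   -0.066] 1.524080305929914
low [np.float64(552.6987989628931), np.float64(-209.4935103042422), np.float64(52.0)] high [np.float64(642.570859075324), np.float64(-215.41067272787083), np.float64(103.99999999999999)] surf mid [np.float64(568.2535785977369), np.float64(-210.5176345698702), np.float64(61.0)]
---
[[-0.18, -1.52], [-0.34, -0.87], [0.26, 0.29], [0.2, 0.21], [-0.35, 0.89], [0.44, 1.04]]
(array([ 526.722, -207.368,   -0.065]), np.float64(0.46792718430498326))
```

View pics/chk.png

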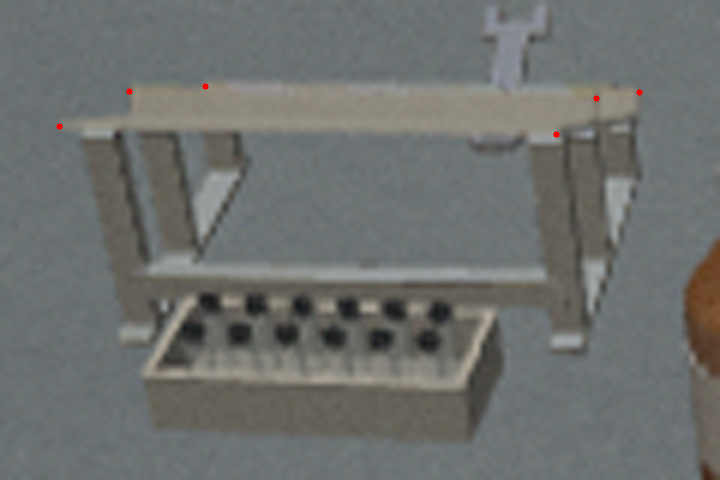

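```bash
python3 -m handwheel '[[[5,-25,0],[-0.003,-0.0435,-0.003]],[[5,-45,0],[-0.003,-0.0435,-0.003]],[[5,-50,0],[-0.003,-0.0435,-0.003]],[[5,-50,0],[-0.003,-0.0435,-0.003]],[[5,-50,0],[-0.003,-0.0435,-0.003]],[[5,-50,0],[-0.003,-0.0435,-0.003]],[[5,-50,0],[-0.003,-0.0435,-0.003]],[[5,-50,0],[-0.003,-0.0435,-0.003]],[[5,-50,0],[-0.003,-0.0435,-0.003]],[[5,-50,0],[-0.003,-0.0435,-0.003]],[[5,-45,0],[-0.003,-0.0435,-0.003]],[[5,-26,0],[-0.003,-0.0435,-0.003]]]';python3 -m handwheel '[[[0,0,0],[0,0,0]],[[0,0,0],[0,0,0]]]'; python3 rd.py
python3 - <<'E'
from h import *
from scipy.spatial.transform import Rotation as Q
o=get_obs(); R=Q.from_euler('xyz',o['tcp_rot']); y=-.066
ex=np.array([np.cos(y)*.8660,np.sin(y)*.8660,.5]); ey=np.array([-np.sin(y),np.cos(y),0]); ez=np.cross(ex,ey)
T=Q.from_matrix(np.c_[ey,ex,-ez]); print('rot todo',(T*R.inv()).as_rotvec().round(4))
O=np.array([525,-207.7,36])
d=o['tool_pos']-O; print('in ledge',[round(d@e,1) for e in(ex,ey,ez)]); print(ex.round(3),ez.round(3))
E
```

```text
time: 21.55
tool_pos: [519.1, -208.9, 182.5]
tcp_rot: [2.617, 0.011, 1.5]
contact_force: [-0.2, 1.9, -7.5]
grip_width: 64.0
time: 21.8
tool_pos: [518.8, -205.9, 182.0]
tcp_rot: [2.62, 0.009, 1.502]
contact_force: [-0.2, -0.2, -6.5]
grip_width: 64.0
F [-0.11  0.18 -7.02] +- [0.16 0.19 0.12] M [ 0.04  0.81 -0.02] [ 519.43 -206.09  182.42] [2.62 0.01 1.5 ]
rot todo [ 0.0103 -0.001   0.0027]
in ledge [np.float64(68.3), np.float64(1.2), np.float64(129.6)]
[ 0.864 -0.057  0.5  ] [-0.499  0.033  0.866]
```

```bash
python3 -m handwheel '[[[2.6,-0.4,-18.6],[0.0026,0,0.0007]],[[2.6,-0.4,-18.6],[0.0026,0,0.0007]],[[2.6,-0.4,-18.6],[0.0026,0,0.0007]],[[2.6,-0.4,-18.6],[0.0026,0,0.0007]],[[0,0,0],[0,0,0]],[[0,0,0],[0,0,0]]]'
cat > led.py <<'E'
from h import *
from scipy.spatial.transform import Rotation as Q
np.set_printoptions(precision=2,suppress=True)
y=-.066
ex=np.array([np.cos(y)*.8660,np.sin(y)*.8660,.5]); ey=np.array([-np.sin(y),np.cos(y),0]); ez=np.cross(ex,ey)
F=[]
for i in range(5): c=capture('scene'); o=get_obs(); F.append(o['contact_force'])
d=o['tool_pos']-np.array([525,-207.7,36]); F=np.mean(F,0)+[0,0,7.2]
print('ledge pos',d@ex,d@ey,d@ez,'F beyond weight, ledge axes',F@ex,F@ey,F@ez,'M',o['moment'])
E
python3 led.py
python3 - <<'E'
from h import *
c=capture('top'); a=c['img'][170:270,330:470]; s=capture('scene')['img'][170:270,110:250]
cv2.imwrite('pics/hov.png',np.vstack([cv2.resize(i,(420,300),interpolation=cv2.INTER_CUBIC) for i in(a,s)])[:,:,::-1])
E
```

```text
time: 22.95
tool_pos: [530.1, -208.4, 108.6]
tcp_rot: [2.618, 0.0, 1.504]
contact_force: [-0.2, -0.3, -7.1]
grip_width: 64.0
ledge pos 40.660710097958265 -0.3029024319996604 60.436201421763435 F beyond weight, ledge axes 0.011283779635361361 -0.17948137503184391 0.14769474024510895 M [ 0.03  0.9  -0.04]
```

View pics/hov.png

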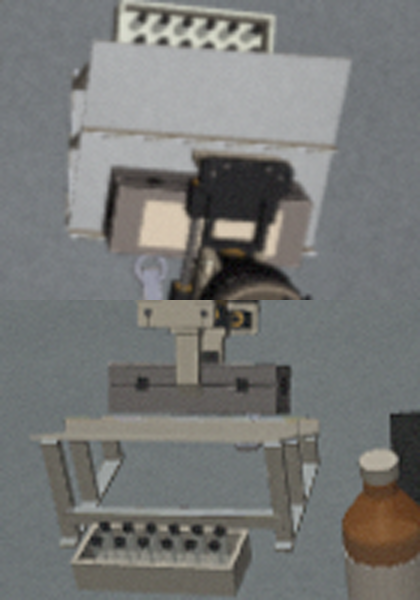

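The case hovers parallel to the low ledge, over it and centred. I descend slowly until contact.

```bash
python3 -m handwheel '[[[2,-0.1,-3.5],[0,0,0]],[[2,-0.1,-3.5],[0,0,0]],[[2,-0.1,-3.5],[0,0,0]],[[1.5,-0.1,-2.6],[0,0,0]],[[0,0,0],[0,0,0]],[[0,0,0],[0,0,0]]]'; python3 led.py; python3 -m handwheel '[[[0.5,0,-0.9],[0,0,0]],[[0.5,0,-0.9],[0,0,0]],[[0,0,0],[0,0,0]],[[0,0,0],[0,0,0]]]'; python3 led.py
```

```text
time: 24.05
tool_pos: [537.2, -208.5, 94.8]
tcp_rot: [2.619, -0.0, 1.504]
contact_force: [0.2, -0.1, -7.4]
grip_width: 64.0
ledge pos 40.08177604593065 -0.08144176293896105 44.90963758939135 F beyond weight, ledge axes -0.0696571794759469 0.301499620787153 -0.3946243609902767 M [ 0.04  0.83 -0.06]
time: 24.8
tool_pos: [538.2, -208.5, 93.0]
tcp_rot: [2.619, -0.0, 1.504]
contact_force: [0.8, -0.5, -6.9]
grip_width: 64.0
ledge pos 39.9825217689688 0.03428687714890908 42.75431179609727 F beyond weight, ledge axes -0.07411885326378154 0.25653090099727893 -0.108714311059294 M [0.05 0.79 0.01]
```

```bash
for i in 1 2; do :; done; python3 -m handwheel '[[[0.5,0,-0.9],[0,0,0]],[[0.5,0,-0.9],[0,0,0]],[[0,0,0],[0,0,0]],[[0,0,0],[0,0,0]]]'; python3 led.py; python3 -m handwheel '[[[0.5,0,-0.9],[0,0,0]],[[0,0,0],[0,0,0]],[[0,0,0],[0,0,0]]]'; python3 led.py
```

```text
time: 25.55
tool_pos: [539.1, -208.7, 91.4]
tcp_rot: [2.619, 0.0, 1.504]
contact_force: [-5.6, 0.3, -1.3]
grip_width: 63.6
ledge pos 39.971110152535836 -0.024744176592020217 40.93105789821171 F beyond weight, ledge axes -1.7389361750408847 -0.8788972891463854 7.639762042183139 M [0.24 0.89 0.09]
time: 26.18
tool_pos: [539.1, -208.7, 91.3]
tcp_rot: [2.618, 0.0, 1.504]
contact_force: [-15.9, 0.2, 9.4]
grip_width: 64.0
ledge pos 39.932619532390476 -0.00567840070438343 40.845853799614154 F beyond weight, ledge axes -5.082992354833047 -0.2326769192644436 23.11746363498814 M [0.26 1.37 0.07]
```

```bash
python3 -m handwheel '[[[-0.6,0,1.1],[0,0,0]],[[-0.9,0.1,-0.5],[0,0,0]],[[-0.9,0,-0.5],[0,0,0]],[[-0.9,0.1,-0.5],[0,0,0]],[[-0.9,0,-0.5],[0,0,0]],[[0,0,0],[0,0,0]],[[0,0,0],[0,0,0]]]'; python3 led.py; python3 -m handwheel '[[[-0.9,0.1,-0.5],[0,0,0]],[[-0.9,0,-0.5],[0,0,0]],[[0,0,0],[0,0,0]]]'; python3 led.py
```

```text
time: 27.3
tool_pos: [535.4, -208.3, 89.3]
tcp_rot: [2.619, -0.0, 1.504]
contact_force: [-0.4, -0.5, -4.4]
grip_width: 63.9
ledge pos 35.66304250809812 0.09814312803663025 40.938491286857996 F beyond weight, ledge axes 0.4855525877368325 -0.07098735654994781 2.7111580909712223 M [0.19 0.66 0.05]
time: 27.92
tool_pos: [533.5, -208.2, 88.2]
tcp_rot: [2.619, -0.0, 1.504]
contact_force: [-1.0, -0.7, -5.2]
grip_width: 64.1
ledge pos 33.53202962041734 0.09662446552870932 40.97074765656346 F beyond weight, ledge axes -0.048128449638775384 -0.41374037362003735 1.5433037300257328 M [0.09 0.94 0.01]
```

```bash
python3 -m handwheel '[[[-0.9,0.1,-0.5],[0,0,0]],[[0,0,0],[0,0,0]],[[0,0,0],[0,0,0]]]'; python3 led.py; python3 -m handwheel '[[[-0.9,0,-0.5],[0,0,0]],[[0,0,0],[0,0,0]],[[0,0,0],[0,0,0]]]'; python3 led.py
```

```text
time: 28.55
tool_pos: [532.8, -208.1, 87.8]
tcp_rot: [2.619, -0.0, 1.504]
contact_force: [-0.1, 0.2, -5.9]
grip_width: 63.8
ledge pos 32.654664188514374 0.08021297566220324 41.0303884347859 F beyond weight, ledge axes -0.11748959705428796 -0.20814547750755902 0.9387099057434638 M [0.15 0.84 0.03]
time: 29.18
tool_pos: [531.8, -208.1, 87.3]
tcp_rot: [2.619, -0.0, 1.504]
contact_force: [-1.1, 0.7, -6.4]
grip_width: 63.9
ledge pos 31.60620505442743 0.04244578084897213 41.0290088476309 F beyond weight, ledge axes -0.6571674864367198 0.14274342063766968 1.1239463160875764 M [0.09 0.85 0.06]
```

```bash
python3 -m handwheel '[[[-0.9,0.1,-0.5],[0,0,0]],[[-0.9,0,-0.5],[0,0,0]],[[0,0,0],[0,0,0]],[[0,0,0],[0,0,0]]]'; python3 led.py; python3 -m handwheel '[[[-0.9,0.1,-0.5],[0,0,0]],[[0,0,0],[0,0,0]],[[0,0,0],[0,0,0]]]'; python3 led.py
```

```text
time: 29.92
tool_pos: [530.6, -208.1, 86.8]
tcp_rot: [2.618, 0.0, 1.505]
contact_force: [4.2, 0.9, -5.7]
grip_width: 63.9
ledge pos 30.284704472006812 0.013696641110925806 41.209704321506514 F beyond weight, ledge axes 5.475902581104879 1.8579752822703526 -0.4261745384029461 M [ 0.13 -0.22  0.54]
time: 30.55
tool_pos: [530.4, -208.0, 86.8]
tcp_rot: [2.617, 0.001, 1.505]
contact_force: [7.6, 2.2, -4.4]
grip_width: 64.0
ledge pos 30.072262082132244 0.03938074828102117 41.30592643367361 F beyond weight, ledge axes 8.055143511416485 2.692017738351693 -1.5676573731477943 M [ 0.2  -0.79  0.8 ]
```

```bash
python3 -m handwheel '[[[1.3,-0.1,0.8],[0,0,0]],[[0,0,0],[-0.0075,0.0005,0.013]],[[0,0,0],[0,0,0]],[[0,0,0],[0,0,0]]]'; python3 led.py; python3 -m handwheel '[[[-0.9,0.1,-0.5],[0,0,0]],[[-0.9,0,-0.5],[0,0,0]],[[0,0,0],[0,0,0]],[[0,0,0],[0,0,0]]]'; python3 led.py
```

```text
time: 31.3
tool_pos: [530.7, -208.0, 86.8]
tcp_rot: [2.619, 0.006, 1.516]
contact_force: [4.6, 1.0, -6.1]
grip_width: 64.0
ledge pos 30.2699153993024 0.11101274662176 41.11091165710575 F beyond weight, ledge axes 4.3812313422546225 2.4112153284267097 -1.3697622056227317 M [ 0.51 -0.1  -0.25]
time: 32.05
tool_pos: [530.3, -208.1, 86.8]
tcp_rot: [2.616, 0.006, 1.515]
contact_force: [10.2, 3.9, -5.3]
grip_width: 63.6
ledge pos 29.94503073625826 -0.05075072557108104 41.36510325189903 F beyond weight, ledge axes 10.261016429128587 5.01462686276705 -3.961037259374606 M [ 0.9  -1.31 -0.56]
```

```bash
python3 -m handwheel '[[[1.7,-0.1,1],[0.002,0,-0.004]],[[0.2,0,-0.4],[0,0,0]],[[0,0,0],[0,0,0]],[[0,0,0],[0,0,0]]]'; python3 led.py
```

```text
time: 32.8
tool_pos: [530.6, -208.2, 86.5]
tcp_rot: [2.619, 0.005, 1.513]
contact_force: [0.4, 1.0, -1.7]
grip_width: 64.1
ledge pos 30.083286288299362 -0.14499980788888894 40.884670764186474 F beyond weight, ledge axes 2.39657319140871 0.02335117801668563 5.306918492411477 M [ 0.44  0.18 -0.19]
```

Contact with both the surface and the lip is now gentle. I release and retreat along the slope normal.

```bash
python3 -m handwheel '[[[0,0,0],[0,0,0]],[[0,0,0],[0,0,0]],[[0,0,0],[0,0,0]],[[0,0,0],[0,0,0]]]' 0; python3 led.py; python3 -m handwheel '[[[-5,0.3,8.7],[0,0,0]],[[-15,1,26],[0,0,0]],[[-20,1.3,34.6],[0,0,0]],[[-20,1.3,34.6],[0,0,0]],[[-40,40,30],[0.02,0.15,0]],[[-30,55,10],[0.02,0.15,0]],[[-20,55,0],[0,0.15,0]],[[0,30,0],[0,0,0]],[[0,0,0],[0,0,0]],[[0,0,0],[0,0,0]]]'
python3 - <<'E'
from h import *
c=shot('top','t3.png'); s=shot('scene','s3.png')
a=cv2.resize(c['img'][150:280,160:460],(798,346),interpolation=cv2.INTER_CUBIC); b=cv2.resize(s['img'][160:280,130:400],(567,252),interpolation=cv2.INTER_CUBIC)
o=np.zeros((598,798,3),np.uint8); o[:346]=a;o[346:,:567]=b
cv2.imwrite('pics/fin.png',o[:,:,::-1])
for n in('top','scene'): print(n,[(w(c if n=='top' else s,d['xyz']).round(),round(d['score'],2)) for d in spot_in('case_1',n)])
E
```

```text
time: 33.55
tool_pos: [530.7, -208.1, 86.4]
tcp_rot: [2.619, 0.006, 1.513]
contact_force: [-0.6, 0.2, 0.2]
grip_width: 91.4
ledge pos 30.03404073406149 0.030011918481195776 40.74281288512246 F beyond weight, ledge axes 3.425117279591278 0.3727337772627867 6.182272495499504 M [ 0.03  0.22 -0.02]
time: 35.05
tool_pos: [393.6, -32.8, 222.7]
tcp_rot: [3.03, -0.016, 1.517]
contact_force: [-0.2, 0.5, -0.0]
grip_width: 92.1
top [(array([ 535., -207.,   94.]), 0.8), (array([481.,  98.,  50.]), 0.72), (array([635., 226.,  52.]), 0.61), (array([569., 612.,  47.]), 0.57)]
scene [(array([ 563., -197.,   94.]), 0.92), (array([510., 104.,  49.]), 0.89), (array([621., 603.,  45.]), 0.81), (array([666., 226.,  50.]), 0.77)]
```

View pics/fin.png

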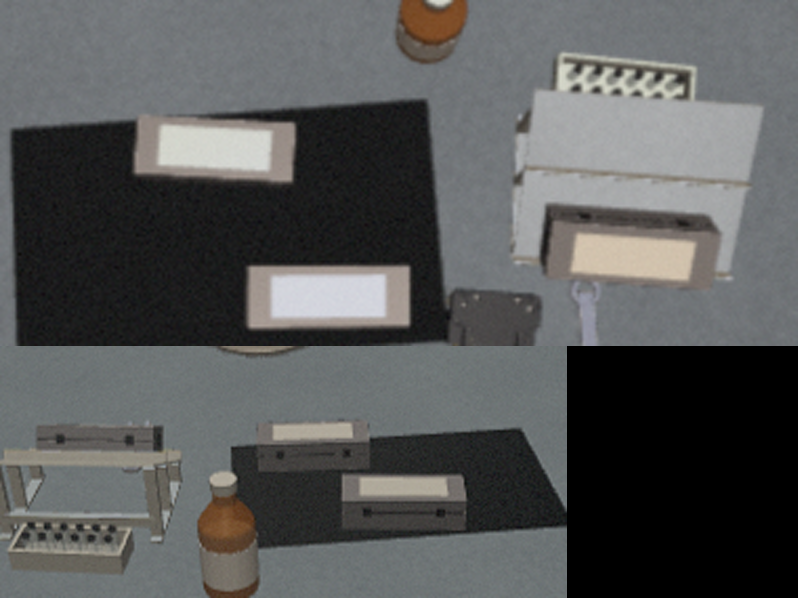

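```bash
python3 -c "
from plant import bot;print(bot.close_job())"
```

```text
the job is handed in; nothing more can be done
None
```

I found one loaded case, laid it lid up on the lower ledge, left the two empty ones on the mat, and handed the job in at about 35 s.

- **Weighing:** I raised one end of each case and read the wrist force.

| Case (position on the mat) | Force, N | Result |
|---|---|---|
| At about (483, 102) | about 1.1 | empty |
| At about (460, 335) | about 5.5; 7.3 when fully lifted | loaded |
| At about (638, 226) | about 1.5 | empty |

- **Placing:** I lowered the loaded case onto the ledge at the 30° slope, slid it down to the lip and aligned it. I released it with only light contact on the surface and the lip; one brief touch during lowering reached about 23 N.
- **Final pictures:** the loaded case lies flat against the lip, lid up. The two empty cases lie where they were to within about 3 mm, and the bottle, tray and spanner look undisturbed.

**Checks that disagreed or stayed open:**
- **First weighing:** the first lift of the case at (483, 102) pressed its far end into the mat and gave a misleading reading. I raised it 4 mm more to get a clean one, and its far end may have lifted off the mat by a few millimetres.
- **Second weighing:** the 5.5 N for the loaded case is more than the half-weight expected with its far end resting. That end was probably only lightly on the mat.
- **Rack position:** the top camera's rack fit was off by up to 1.5 pixels (about 4 mm). The lip was actually touched about 2 mm lower than estimated, so I placed by contact force instead.

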